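# Open the burnout kiln with its lid lever

## Task

The wax burnout is finished: push the kiln's mains toggle switch over to its other side (off), then press down the long arm of the lid lever with your fingertips, smoothly, until the heavy lid is fully open, and finish still holding the lever down so that the hot flask can be taken out with tongs. The lid is hot: do not touch it, do not let it drop, do not open it while the switch is still on, and leave everything else on the bench where it stands.

Things in the scene. Friction and masses are not known exactly. Their poses are not given: they have to be found in the camera images.
- kiln: top-loading bench kiln, grey steel box on short feet, 240 mm deep (its x), 230 mm wide (its y), rim 205 mm high, closed lid top 250 mm high; a flask stands in its chamber. Origin: centre of its underside on the bench; its own -x is the front, +y the side with the lever. On the front is a white control pod (115 mm deep, 130 mm wide, top 105 mm high) carrying the toggle switch. It is fixed to the bench
- kiln_lid (a joint): opening angle of the lid in rad: 0 closed, about 1.03 when the lever is fully down. The lid weighs about 2 kg, is hinged along the kiln's back edge (+x), lifts at the front, is only carried by the lever and falls shut when the lever is let go. It is hot: never touch it
- lid_front (a point): middle of the lid's front face, 23 mm under the lid's top when closed; rises and swings back as the lid opens
- lift_lever (a joint): lever angle in rad: 0 at rest with the long arm up, grows as the long arm is pressed down, mechanical stop at 0.60. It turns about a level axis parallel to the kiln's y
- lever_pivot (a point): pivot of the lever on the kiln's side, fixed to the lever: an aluminium flat bar 22 mm wide and 8 mm thick; the long arm points to the front of the kiln, the short arm carries a roller under an arm of the lid
- lever_pad (a point): centre of the upper face of the black flat hand plate (75 mm long along the bar, 46 mm wide, 10 mm thick) on the long arm, 255 mm from the pivot; at rest about 285 mm above the bench and 20 degrees nose up, fully down about 135 mm above the bench and 15 degrees nose down. Pressing it down takes 10 to 18 N over the first half and 2 to 7 N near the bottom. Its x axis lies along the bar, from the plate to the pivot; z is the normal of its face
- mains_switch (a joint): angle of the mains toggle in rad: about 0 on (leaning to the kiln's -y, away from the lever), 0.9 off (leaning as far to the kiln's +y, the lever side). It stays where it is left and takes about 1 N at its tip
- switch_pivot (a point): pivot of the toggle, 3 mm above the flat top of the control pod, 85 mm in front of the kiln's front face and 55 mm to the kiln's -y of its middle; axes as the kiln's
- switch_tip (a point): centre of the round end of the toggle's bat handle (12 mm thick, round end 38 mm from the pivot)
- sample_jar: bystander: small clear jar with white cap, 34 mm across, 46 mm high; origin at its foot
- flux_jar: bystander: brown glass jar with steel cap, 68 mm across, 75 mm high; origin at its foot
- empty_flask: bystander: open steel casting flask (tube), 76 mm across, 90 mm high; origin at its foot
- bench_brush: bystander: wooden bench brush lying on its bristles, 150 x 42 x 50 mm; origin at its foot
- gem_tray: bystander: flat black stone tray, 130 x 180 x 16 mm; origin at its foot
- tweezers: bystander: steel tweezers lying flat, 155 mm long, 8 mm high; origin under the middle
- crucible: bystander: white ceramic crucible bowl, 68 mm across, 42 mm high; origin at its foot

How it is judged:
By the outcome, as a careful person would: the job done as asked, in the order asked, and still so for the second after the job is handed in, while the arm keeps its last pose, push and grip.
It also fails if it takes over 48 s, if anything falls off the work surface, if the arm or the gripper's body presses on something with over 40 N, if the wrist force passes 120 N, or if a joint passes its speed limit or range.

## Robot

A 6-joint arm with a two-finger parallel gripper is mounted at the origin on the work surface. World frame = base frame: x ahead of the robot, y to its left, z up, the work surface at z = 0. Lengths are in m, angles in degrees, forces in N, time in s.
With the tool pointing down it reaches from about 0.325 to 0.775 m from the base axis. Payload 5.5 kg.
Tool frame: the origin (TCP) lies at the centre of the arm's flange, where the gripper is bolted on; the fingertips stand 182 mm ahead of it and the grasp point (between the pads) lies 163 mm ahead of it; z points along the fingers, y is the direction in which the jaws open and shut (so a half turn about z gives the same grasp; the last joint's range is limited). The gripper opens to 88 mm and grips with 3 to 60 N. Pads are 20 mm wide; open, the fingers measure 115 mm over their backs; the gripper's body (75 mm by 178 mm) begins 61 mm behind the grasp point.
Start: joints at [61.897, 5.22, 70.514, -0, 104.267, -3.249], TCP at [0.252, 0.544, 0.405] pointing down, gripper open.
Joint ranges: [-164.24, 164.24], [-49.07, 125.15], [9.68, 141.18], [-86.29, 266.29], [3.28, 154.24], [-151.56, 151.56]. Speed limits (degrees/s): [147.25, 147.25, 172.46, 180, 180, 180].

## Interface

Orientations are given as [roll, pitch, yaw] about the fixed x, y, z axes, in that order (R = Rz(yaw) Ry(pitch) Rx(roll)).
In Python, from station import r gives the robot as it stands. The module is installed in compiled form; this text tells all that it offers. Calls block until the motion is done:
- r.reach(position, orientation): joint-space move of the TCP to a pose.
- r.servo_line(position, rotation=None, speed=0.15): straight line of the TCP; rotation=None keeps the orientation; speed is the mean speed in m/s.
- r.move_joints(angles): joint-space move.
- r.let_go() and r.grab(squeeze=None): open the fingers fully, or close them until they stop; squeeze is the grip in N (None keeps the last).
- r.wait(seconds).
- r.inverse_kinematics(position, orientation): joint angles nearest the present ones, or None.
- r.sense(): the state.
- r.snapshot(name): name is "side" or "top"; returns a dict with "frame" (400x640x3 uint8, red, green, blue), "fx", "fy", "cx", "cy" (pixels), "dist_coeffs" ([k1, k2, p1, p2, k3] as OpenCV has them; the pictures are not rectified), "R" (3x3) and "t" (3): a world point X has camera coordinates R X + t. Camera axes: x right, y down, z forward; pixel columns grow to the right and rows downward; lengths in m; the calibration is good to about 2 mm. A picture is of the moment at which its call begins. There is no depth.
A pose or a line that the arm cannot do raises r.IKError and nothing moves.
- r.hand_in(): hands the job in, once; it reports no verdict.
The state is a dict: "clock": time; "joints": joint angles; "joint_vel": joint speeds; "joint_torque": joint torques, N m; "tcp_pos": TCP position; "orientation": TCP orientation; "contact_force": force on the tool from outside, world axes, zero at the start; "torque": the same for the moment, N m; "opening": finger opening in m.
Only numpy, scipy, OpenCV 4.12 (cv2) and the standard library are available. Lean on these libraries where they do the work, as an engineer would, in place of code of your own. Each camera call takes 0.05 s, during which the arm holds its last target. There are 200 camera calls.

## Working session

There is one attempt and no reset: what is moved stays moved. The work goes in short steps, each a Python script; the robot and the scene stay as the last script left them, time stands still between calls to the robot, and variables do not carry over. Pictures are saved under pics/ and viewed, about 8 in all and at most 12, crops included, and the job is handed in when it is done.

```bash
mkdir -p pics; python3 - <<'E'
from station import r
import cv2,pickle
for n in("side","top"):
    s=r.snapshot(n); pickle.dump(s,open(n+"0.pkl","wb"))
    cv2.imwrite(f"pics/{n}0.png",s["frame"][:,:,::-1]); print(n,s["fx"],s["dist_coeffs"],(-s["R"].T@s["t"]).round(3),s["R"].round(3).tolist())
print(r.sense())
E
```

```text
side 393.1344172027522 [-0.0564773  0.         0.         0.         0.       ] [ 0.134 -0.846  0.731] [[0.885, -0.466, -0.011], [-0.243, -0.441, -0.864], [0.398, 0.767, -0.503]]
top 419.7378029709831 [0.03034733 0.         0.         0.         0.        ] [ 0.515 -0.011  1.283] [[-0.007, -1.0, -0.005], [-0.997, 0.007, -0.074], [0.074, 0.004, -0.997]]
{'clock': 0.1, 'joints': array([ 6.18969223e+01,  5.26013954e+00,  7.05738012e+01, -8.67637916e-04,
        1.04266410e+02, -3.24817558e+00]), 'joint_vel': array([ 0.03557317,  0.03273458, -0.23021084,  0.03351076, -0.00026369,
        0.03489785]), 'joint_torque': array([ 3.02694578e-03, -4.47859454e+01, -4.07568741e+01,  7.01530091e-02,
        2.83605972e-02, -1.42991203e-04]), 'tcp_pos': array([0.2522209 , 0.54447925, 0.40361723]), 'orientation': array([-1.79899762e+02, -4.84608647e-03,  1.55144881e+02]), 'contact_force': array([-0.58894369,  0.60008993,  0.06483325]), 'torque': array([-0.03414288, -0.00697282, -0.03853512]), 'opening': 0.08810320725401832}
```

View pics/side0.png

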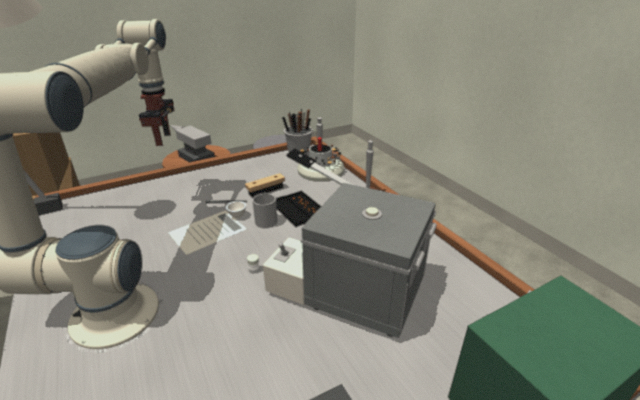

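View pics/top0.png

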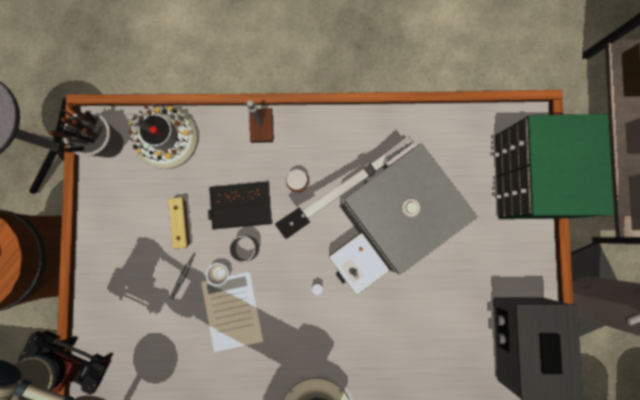

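Side view: kiln at (365,255), pod and toggle at about (283,250), jar in front at (253,262). Top view: lid quad around (410,208), lever pad near (293,222), pod near (358,263), flask (245,247), tray (240,205), brown jar (297,178), white-capped jar (317,288).

```bash
cat > h.py <<'E'
import numpy as np,cv2
def cam(s):
    return np.array([[s["fx"],0,s["cx"]],[0,s["fy"],s["cy"]],[0,0,1]]),np.array(s["dist_coeffs"]),np.array(s["R"]),np.array(s["t"])
def rays(s,px):
    K,d,R,t=cam(s); n=cv2.undistortPoints(np.array(px,float).reshape(-1,1,2),K,d).reshape(-1,2)
    return -R.T@t,np.c_[n,np.ones(len(n))]@R
def onz(s,px,z):
    c,v=rays(s,px); return c+v*((z-c[2])/v[:,2])[:,None]
def proj(s,X):
    K,d,R,t=cam(s); return cv2.projectPoints(np.array(X,float).reshape(-1,1,3),cv2.Rodrigues(R)[0],t,K,d)[0].reshape(-1,2)
def crop(s,x0,x1,y0,y1,k,f):
    cv2.imwrite(f,cv2.resize(s["frame"][y0:y1,x0:x1,::-1],None,fx=k,fy=k,interpolation=cv2.INTER_CUBIC))
E
python3 - <<'E'
from h import *
import pickle
t=pickle.load(open("top0.pkl","rb"));s=pickle.load(open("side0.pkl","rb"))
crop(t,265,485,125,300,3.6,"pics/t1.png");crop(s,240,320,220,310,6,"pics/s1.png")
f=t["frame"].astype(int); g=f.max(2)
# pod: bright white near
m=((f.min(2)>175)&(f.max(2)-f.min(2)<25)).astype(np.uint8); m[:230]=0;m[300:]=0;m[:,:325]=0;m[:,395:]=0
c=max(cv2.findContours(m,0,2)[0],key=cv2.contourArea); print("pod",cv2.contourArea(c),cv2.boxPoints(cv2.minAreaRect(c)).tolist())
m=(g<45).astype(np.uint8); m[:200]=0;m[245:]=0;m[:,:272]=0;m[:,320:]=0
c=max(cv2.findContours(m,0,2)[0],key=cv2.contourArea); print("pad",cv2.contourArea(c),cv2.minAreaRect(c))
print(onz(t,[cv2.minAreaRect(c)[0]],.285))
print(f[205,380],f[208,440],f[150,430],f[265,430])
E
```

```text
pod 1740.5 [[329.20233154296875, 257.1849670410156], [361.28326416015625, 233.6589813232422], [388.306396484375, 270.5086975097656], [356.2254638671875, 294.03466796875]]
pad 371.0 ((292.1538391113281, 222.7307586669922), (15.808954238891602, 27.180307388305664), 56.3099365234375)
[[0.55099964 0.05074935 0.285     ]]
[130 128 118] [122 120 111] [173 164 155] [176 167 157]
```

View pics/t1.png

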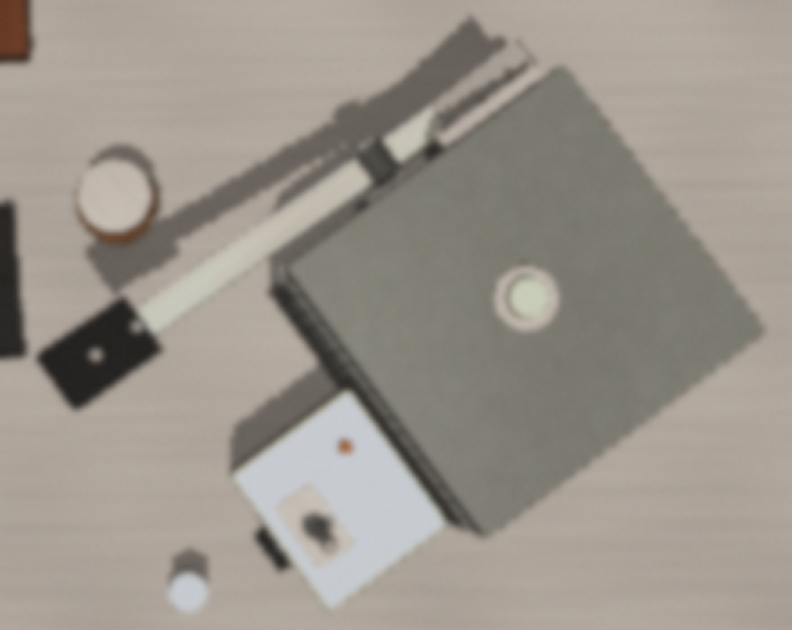

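View pics/s1.png

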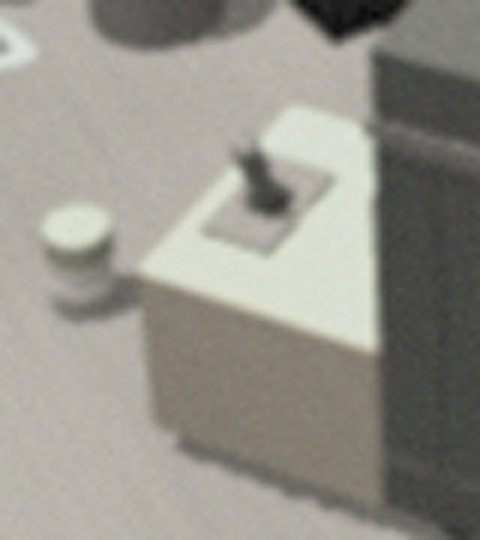

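Crop shows lid corners at crop (285,265), (560,65), (765,330), (487,535), the pad centred at (100,352), and the toggle blob around (320,528) on its plate. In the side crop the toggle base is at (268,200), tip near (250,155).

```bash
python3 - <<'E'
from h import *
import pickle
t=pickle.load(open("top0.pkl","rb"));s=pickle.load(open("side0.pkl","rb"))
q=np.array([[285,265],[560,65],[765,330],[487,535]])/3.6+[265,125]
P=onz(t,q,.25)[:,:2]; print(P, np.linalg.norm(P-np.roll(P,-1,0),axis=1))
pod=onz(t,[[329.2,257.2],[361.3,233.7],[388.3,270.5],[356.2,294.0]],.105)[:,:2]
print(pod,np.linalg.norm(pod-np.roll(pod,-1,0),axis=1))
x=(P[1]-P[0])+(P[2]-P[3]);y=(P[0]-P[3])+(P[1]-P[2])
yawl=np.degrees(np.arctan2(x[1],x[0])),np.degrees(np.arctan2(-y[0],y[1]))
px=(pod[1]-pod[0])+(pod[2]-pod[3]);py=(pod[0]-pod[3])+(pod[1]-pod[2])
print(yawl,np.degrees(np.arctan2(px[1],px[0])),np.degrees(np.arctan2(-py[0],py[1])))
yaw=np.radians(-53.7); X=np.array([np.cos(yaw),np.sin(yaw)]);Y=np.array([-X[1],X[0]])
c=P.mean(0);K=lambda p:((np.asarray(p)-c)@np.c_[X,Y])
print("c",c,"pod in kiln",K(pod),"pad",K(onz(t,[[292.15,222.7]],.285)[:,:2]),"pivot~",K(onz(t,np.array([[378,160]])/3.6+[265,125],.22)[:,:2]))
# pod top front corners in side view (crop px/6)
sc=np.array([[145,270],[295,108],[378,352],[268,200],[245,150]])/6+[240,220]
print(K(onz(s,sc,.105)[:,:2]))
for a in(-.45,.45):
  for z in(0,.038):
    w=c+X*-.205+Y*(-.055+z*np.sin(a)); w=[*w,.108+z*np.cos(a)]
    print(a,z,w,(proj(t,w)-[265,125])*3.6,(proj(s,w)-[240,220])*6)
E
```

```text
[[ 0.61094809 -0.0756865 ]
 [ 0.74821067 -0.26693702]
 [ 0.56417562 -0.40104906]
 [ 0.42687277 -0.20979184]] [0.23540981 0.22771679 0.23543874 0.22774539]
[[ 0.46081488 -0.04111362]
 [ 0.52556283 -0.13147161]
 [ 0.42323282 -0.20473339]
 [ 0.35937253 -0.11480914]] [0.11116143 0.12585197 0.11029283 0.12538572]
(np.float64(-54.32907781271221), np.float64(-53.921682734304355)) -54.497016376612855 -54.2014726533893
c [ 0.58755179 -0.23836611] pod in kiln [[-0.23400128  0.01463521]
 [-0.12284758  0.01332429]
 [-0.12438455 -0.11251829]
 [-0.23466318 -0.11074876]] pad [[-0.25460959  0.14176602]] pivot~ [[-0.01635187  0.13665383]]
[[-0.22762351 -0.11205075]
 [-0.22700812  0.01187296]
 [-0.11858899 -0.11488853]
 [-0.20495405 -0.05069841]
 [-0.23159172 -0.02457642]]
-0.45 0 [np.float64(0.4218630302940069), np.float64(-0.10571153203373239), np.float64(0.108)] [[315.63909401 526.56526315]] [[262.44984822 200.11736914]]
-0.45 0.038 [np.float64(0.40854209131575114), np.float64(-0.1154967345173894), np.float64(0.14221698988940173)] [[332.75244865 548.16633377]] [[237.72851614 156.96051187]]
0.45 0 [np.float64(0.4218630302940069), np.float64(-0.10571153203373239), np.float64(0.108)] [[315.63909401 526.56526315]] [[262.44984822 200.11736914]]
0.45 0.038 [np.float64(0.4351839692722626), np.float64(-0.09592632955007538), np.float64(0.14221698988940173)] [[306.02857968 512.27775499]] [[277.7430761  113.60199647]]
```

Model and pictures agree: the predicted "on" toggle projects to (333,548)/(238,157), matching what I see. Now push the switch.

```bash
cat >> h.py <<'E'
yaw=np.radians(-54.2); X=np.array([np.cos(yaw),np.sin(yaw)]);Y=np.array([-X[1],X[0]]); C=np.array([.5885,-.2385])
OR=[180,0,125.8]
def W(kx,ky,tip): return [*(C+X*kx+Y*ky),tip+.182]
E
python3 - <<'E'
from station import r
from h import *
import pickle
r.grab(5)
r.servo_line([.252,.544,.56],speed=.2)
r.reach(W(-.205,-.112,.38),OR)
r.servo_line(W(-.205,-.112,.20),speed=.15)
r.servo_line(W(-.205,-.112,.129),speed=.08)
b=r.sense()["contact_force"]; print(b,r.sense()["clock"],r.sense()["opening"])
for y in np.arange(-.106,-.052,.003):
    r.servo_line(W(-.205,y,.129),speed=.04)
    f=r.sense()["contact_force"]-b; fy=f[:2]@Y; print(round(y,3),f.round(2),round(fy,2))
    if fy<-5: break
s=r.snapshot("top");pickle.dump(s,open("top1.pkl","wb"));s2=r.snapshot("side");pickle.dump(s2,open("side1.pkl","wb"))
crop(s2,200,360,170,310,5,"pics/s2.png");print(r.sense()["clock"])
E
```

```text
[0.38498092 0.68265756 0.11381881] 7.2083 0.0003986273116678812
-0.106 [-0.64 -0.5  -0.47] -0.81
-0.103 [-1.23 -0.52 -0.59] -1.3
-0.1 [-0.44 -0.83  0.04] -0.84
-0.097 [-0.52  0.31  0.12] -0.24
-0.094 [-0.65 -0.05 -0.31] -0.56
-0.091 [-0.3  -0.25  0.24] -0.39
-0.088 [-0.13 -1.14 -0.04] -0.77
-0.085 [ 0.03 -1.35 -0.49] -0.77
-0.082 [-0.93 -0.22  0.05] -0.88
-0.079 [-0.74 -0.86  0.04] -1.1
-0.076 [-0.55 -0.38 -0.02] -0.67
-0.073 [-0.52 -1.09  0.24] -1.06
-0.07 [0.2  0.4  0.03] 0.4
-0.067 [-0.89 -0.91  0.97] -1.26
-0.064 [-0.63 -0.59  0.02] -0.85
-0.061 [-1.15 -1.68  1.74] -1.91
-0.058 [-1.23 -2.17 -0.1 ] -2.27
-0.055 [-10.63  -7.97   2.26] -13.29
11.8583
```

View pics/s2.png

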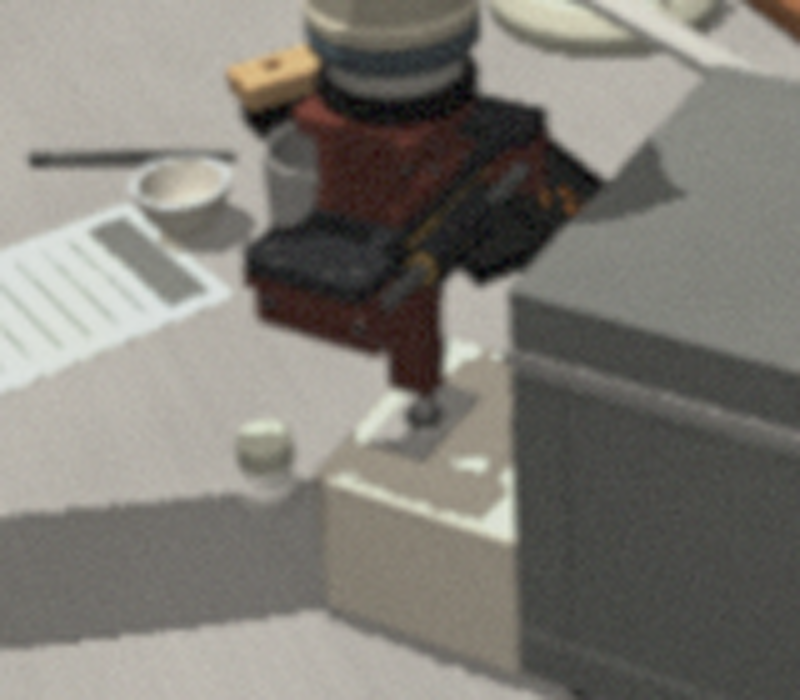

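Switch hit its stop (force jumped to 13 N at the expected y). Back off, go high, check the switch, and measure the pad by touch.

```bash
python3 - <<'E'
from station import r
from h import *
import pickle
r.servo_line(W(-.205,-.075,.129),speed=.1)
r.servo_line(W(-.205,-.085,.38),speed=.25)
r.reach(W(-.2564,.139,.38),OR)
s2=r.snapshot("side");pickle.dump(s2,open("side2.pkl","wb"))
t2=r.snapshot("top")
crop(s2,200,360,140,310,4,"pics/s3.png")
cv2.imwrite("pics/t3.png",t2["frame"][:,:,::-1])
for a in(-.45,.45):
    w=C+X*-.205+Y*(-.055+.038*np.sin(a)); print((proj(s2,[*w,.142])-[200,140])*4)
print(r.sense()["clock"])
E
```

```text
[[320.62674529 422.7272542 ]]
[[347.592098   394.04303745]]
14.3833
```

View pics/s3.png

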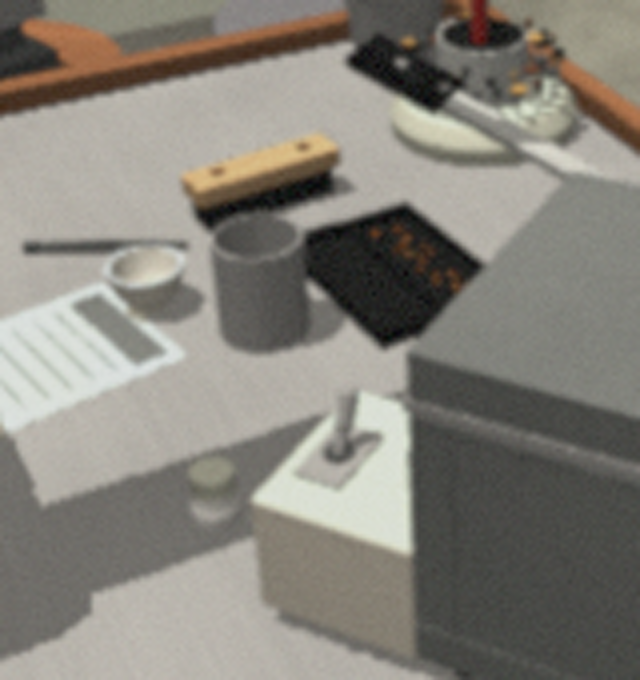

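The toggle tip is now at crop (346,396), matching the predicted off position (348,394). The pad is visible at crop corners (375,35)–(430,105), centre ~(404,71). Triangulate it, then touch.

```bash
python3 - <<'E'
from station import r
from h import *
import pickle
t=pickle.load(open("top0.pkl","rb"));s=pickle.load(open("side2.pkl","rb"))
c1,v1=rays(t,[[292.15,222.7]]);c2,v2=rays(s,[[404/4+200,71/4+140]])
A=np.c_[v1[0],-v2[0]];l=np.linalg.lstsq(A,c2-c1,rcond=None)[0];p,q=c1+l[0]*v1[0],c2+l[1]*v2[0]
print("pad",p,q,(p[:2]-C)@np.c_[X,Y])
b=r.sense()["contact_force"]
r.servo_line(W(-.2564,.139,.305),speed=.12)
for z in np.arange(.302,.270,-.002):
    r.servo_line(W(-.2564,.139,z),speed=.03)
    f=r.sense()["contact_force"]-b; 
    if f[2]>2.5: break
print(round(z,3),f.round(2),r.sense()["clock"])
E
```

```text
pad [0.55118032 0.0509416  0.28205212] [0.55202383 0.05055185 0.28205865] [-0.25658604  0.13904245]
0.29 [ 0.39 -0.14  3.  ] 16.9083
```

```bash
python3 - <<'E'
from station import r
from h import *
import pickle
for a in [14,7,0,-6,-11,-12.5,-13.5,-14.2,-14.9,-15.6]:
    k=np.radians(a)
    r.servo_line(W(-.017-.255*np.cos(k),.139,.1985+.255*np.sin(k)+.01*abs(np.tan(k))),speed=.05 if a>-12 else .02)
    S=r.sense();f=S["contact_force"];print(a,f.round(2),(S["tcp_pos"][2]-.182).round(4),S["clock"])
    if f[2]>30 or (a<-11 and f[2]>14): break
for n in("side","top"):
    s=r.snapshot(n);pickle.dump(s,open(n+"3.pkl","wb"));cv2.imwrite(f"pics/{n}4.png",s["frame"][:,:,::-1])
E
```

```text
14 [-2.32 -0.87 13.92] 0.2665 17.625
7 [-6.33  0.99 14.6 ] 0.2345 18.425
0 [-8.47  4.83 12.8 ] 0.2011 19.225
-6 [-7.92  6.72 10.14] 0.1745 19.8917
-11 [-3.43  5.84  4.96] 0.1523 20.4667
-12.5 [-4.23  6.19  4.93] 0.1461 20.9333
-13.5 [-3.62  4.05  4.33] 0.1417 21.3
-14.2 [-3.99  4.76  4.76] 0.1387 21.6
-14.9 [-7.71  5.95 10.1 ] 0.1372 21.9
-15.6 [-13.64   8.12  19.01] 0.1368 22.2
```

View pics/side4.png

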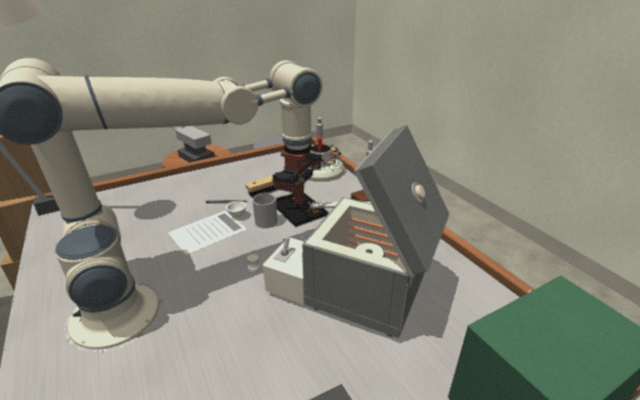

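Lid stands open at roughly 60°, its front edge running from (360,165) to (408,130); bystanders look unmoved, toggle still off. The force rise at z=0.137 shows the lever on its stop. I'll ease the sideways load slightly and check the hold.

```bash
python3 - <<'E'
from station import r
from h import *
import pickle
k=np.radians(-15.6); x=-.017-.255*np.cos(k); z=.1985+.255*np.sin(k)+.01*abs(np.tan(k))
r.servo_line(W(x-.001,.139,z),speed=.01)
for i in range(3):
    r.wait(.5);S=r.sense();print(S["contact_force"].round(2),(S["tcp_pos"]-[0,0,.182]).round(4),S["clock"])
s=r.snapshot("side")
# lid_front rotated about hinge (back edge, rim height)
a=1.03;d=np.array([-.24,.022]);d=[d[0]*np.cos(a)+d[1]*np.sin(a),-d[0]*np.sin(a)+d[1]*np.cos(a)]
print("lid_front px expected",proj(s,[*(C+X*(.12+d[0])),.205+d[1]]))
s0=pickle.load(open("side0.pkl","rb"))["frame"].astype(int)
t0=pickle.load(open("top0.pkl","rb"))["frame"];t=r.snapshot("top")["frame"]
cv2.imwrite("pics/t5.png",np.vstack([t0[140:310,150:400],t[140:310,150:400]])[:,:,::-1].repeat(1,0))
im=cv2.imread("pics/t5.png");cv2.imwrite("pics/t5.png",cv2.resize(im,None,fx=1.7,fy=1.7))
E
```

```text
[-10.97   5.19  17.84] [0.5461 0.0579 0.1368] 23.05
[-11.15   5.89  17.75] [0.5461 0.0579 0.1368] 23.55
[-11.24   5.88  19.71] [0.5461 0.0579 0.1368] 24.05
lid_front px expected [[383.64096609 144.25690167]]
```

View pics/t5.png

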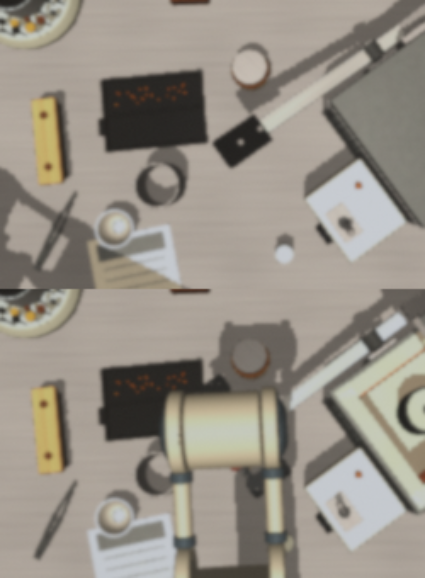

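Before/after: bystanders are where they were, with the small jar visible in the side view. The lid front sits at its predicted fully-open pixel (384,144), and the hold is steady at about 18 N.

```bash
python3 -c "
from station import r
r.hand_in()"
```

```text
the job is handed in; nothing more can be done
```

The mains toggle is off, the lid is fully open, and I handed the job in with the closed fingertips still holding the lever down, at about 24 s on the robot's clock.

- **Switch:** I pushed it until it hit its stop, at about 13 N. A picture taken before I touched the lever showed the toggle's tip within about 2 pixels of where "off" should put it.
- **Lever:** I found the pad by touch, 4 mm above the triangulated height. That fits the fingertip's edge meeting the tilted plate first. I pressed it down along its arc in short slow moves. It took up to about 15 N of downward push, then about 5 N near the bottom, and reached its stop with the fingertips 137 mm above the bench.
- **Last checks:** The hold was steady for 1.5 s, with about 18–20 N upward on the fingertips and no creep. The lid's front lies where a 1.03 rad opening puts it, judged by eye in the side picture.
- **Bystanders:** All looked unmoved. The arm partly hid the casting flask and tray and covered the small jar in the last top view; the small jar I checked only in the earlier side picture.
- **Weak point:** About 12 N of sideways load remained on the fingertips while holding. I eased it from about 16 N, and nothing slipped.

No check failed.

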